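# Wedge the spindle rack's sprung keeper open and take the spindle out

## Robot

A 7-joint arm with a two-finger parallel gripper is mounted at the origin on the work surface. World frame = base frame: x ahead of the robot, y to its left, z up, the work surface at z = 0. Lengths are in m, angles in rad, forces in N, time in s.
With the tool pointing down it reaches from about 0.425 to 0.925 m from the base axis. Payload 6.8 kg.
Tool frame: the origin (TCP) lies at the very end of the fingers, on their centre line; the grasp point (between the pads) lies bot.grip_point_offset behind it (bot.grip_point_offset is the distance from the TCP to the grasp point, in m); z points along the fingers, y is the line along which they close (so a half turn about z gives the same grasp; the last joint's range is limited). The gripper opens to 85 mm and grips with 20 to 120 N. Pads are 22 mm wide; open, the fingers measure 114 mm over their backs; the gripper's body (76 mm by 85 mm) begins 54 mm behind the grasp point. The pads swing forward as they close: fully open they stand 13 mm farther back than shut.
Start: joints at [-1.351, 0.477, 0.022, 1.555, -0.011, 1.109, -0.083], TCP at [0.217, 0.639, 0.231] pointing down, gripper open.
Joint ranges: [-2.96, 2.96], [-0.34, 2.1], [-1.41, 1.46], [0.24, 2.44], [-1.37, 4.51], [0.17, 1.92], [-2.96, 2.96]. Speed limits (rad/s): [2.39, 2.39, 3.14, 3.14, 3.14, 3.14, 3.14].

## Interface

Orientations are given as a unit quaternion [w, x, y, z].
In Python, from station import bot, imaging gives the robot as it stands. The module is installed in compiled form; this text tells all that it offers.
- The arm moves only by the tool carry_out, never from a script. Its argument "targets" is one flat list of numbers, 5 for each row, row after row: the closure in counts, from 0 (fully open) to 255 (shut), then the shift along the world's x, y, z in mm, then the turn about the world's z in degrees. A call has 1 to 20 rows; each row shifts and turns the commanded pose from where the row before left it; what a row does not reach is not made up. A row lasts 1/10 s, in which the tool goes at most 50 mm and 8.59 degrees, less where a joint would pass 70% of its speed; a pose out of reach is approached as far as the arm can. A call is refused whole if a number of a shift passes 50 or a number of a turn 8.59, either way. A call with a gripper value outside its range is refused whole. The fingers move at their own pace and stop on an object; "newtons" is the grip in N (left out, the last holds). Time passes only in rows, so rows that do not move let the fingers close. It gives the time, the measured TCP pose, the force, the opening and the grip force at its end, in the units of the state.
- bot.get_obs(): the state, without advancing time (a new reading comes with each control period).
- imaging.read_camera(name): name is "scene" or "top"; returns a dict with "frame" (480x640x3 uint8, red, green, blue), "fov_y" (degrees; the focal length in pixels is half the picture's height over the tangent of half this angle, whatever the lens; pixels are square), "cx", "cy" (the principal point, pixels), "k1" (the pictures are not rectified: a ray, as slopes to the right and down, at radius r is drawn at 1 + k1 r^2 times it, then the intrinsics apply), "pose" (4x4, takes a point from camera to world coordinates). Camera axes: x right, y up, looking along -z (the intrinsics and any distortion apply to the point x, -y, -z); pixel columns grow to the right and rows downward; lengths in m; the calibration is good to about 2 mm. A picture is of the moment at which its call begins. There is no depth.
- bot.hand_in(): hands the job in; it is judged then, once.
The state is a dict: "t": time; "q": joint angles; "joint_vel": joint speeds; "joint_torque": joint torques, N m; "eef_pos": TCP position; "tool_rot": TCP orientation; "contact_force": force on the tool from outside, world axes, zero at the start; "torque": the same for the moment, N m; "gripper_width": opening from 0.0 (shut) to 1.0 (fully open); "grasp_force": force on a finger pad.
Only numpy, scipy, OpenCV 4.12 (cv2) and the standard library are available. Lean on these libraries where they do the work, as an engineer would, in place of code of your own. Each camera call takes 0.05 s, during which the arm holds its last target. There are 200 camera calls.

## Task

The tapered polishing spindle on the rack is trapped under the tongue of a spring-loaded keeper. Push the wooden wedge, thin end first, fully home between the rack's block and the keeper's roller and let go, so that the wedge alone holds the keeper back; then lift the spindle out, stand it gently upright in the aluminium tray, and leave the wedge where it is.

Things in the scene. Friction and masses are not known exactly. Their poses are not given: they have to be found in the camera images.
- wedge: Wooden wedge lying flat, 125 mm long (x, thin end +x), 34 high, 90 g. Flank y=-18 mm is straight; the other is at y=+18 from x=-62.5 to +2.5, then slopes in to y=-12 at the thin end (6 mm thick). Origin: underside, mid-length, middle of the 36 mm thickness. Grip across the 36 mm near the thick end (x about -42). A straight offcut and a thin slat of the same wood lie about: neither will do.
- rack: Fixed spindle rack, z up. Base plate 8 mm thick: its x -95 to +50, y -40 to +125 mm. Dark block on it: x -45 to +50, y -30 to +30, top z=48; its y=+30 face is one side of the gap, the sprung keeper stands on the other. Keeper's tongue, 22 mm wide at x=+20, z 59.5 to 64.5, reaches to y=12.5 over the spindle's flange. Spindle stands at x=+20, y=0, z=48 in a 5 mm high lip with 3 mm play.
- gap (a point): Mouth of the gap, on the base plate (z=8 mm): rack x=-35, y=+40 mm, axes as the rack's. Midway between the block's face (corner there rounded 8 mm) and the keeper's upright roller (16 mm diameter, z 10 to 44), which are 20 mm apart when closed. The wedge enters along +x, flat on the plate, straight flank to the block. Its thin end can be lowered in from above up to 20 mm past this point.
- home (a point): Where the wedge's origin lies when it is fully home, axes alike: rack x=-25, y=+48, z=+8 mm (on the base plate). The thin end is then at rack x=+37 and the full thickness at the roller; the thick end sticks out to x=-88, clear of block and keeper, which end at x=-45. The last 45 mm take a push of some 5 to 15 N. The keeper springs the wedge against the block if it went in a few mm off it.
- keeper (a joint): How far the keeper is pushed back along the rack's +y, in m: 0 closed (a spring holds it with about 4 N), end stop 0.030. The wedge fully home gives 0.016 (about 8 N); from 0.013 the tongue is clear of the spindle's flange. It springs shut when let go.
- spindle: Steel tapered spindle standing upright on the rack, about 220 g. Origin: centre of its underside, z along its axis. Flange 44 mm diameter, 10 mm thick at the bottom; round shank 18 mm diameter from z=10 to 60 mm (grip at about z=40); taper to a blunt 8 mm tip at z=82. A shorter one (62 mm high) stands loose on the bench: leave it.
- tray: Square shallow aluminium tray, 120 by 120 mm, fixed, walls 5 mm thick and 14 mm high, inner floor 5 mm above the bench. Origin: centre of its underside, z up.
Mind the look-alikes: they are no part of the job. What is shaped like the spindle but black or pink is not meant.

How it is judged:
By the outcome, as a careful person would: the job done as asked, in the order asked, and still so for the second after the job is handed in, with the robot touching nothing.
It also fails if it takes over 53 s, if anything falls off the work surface, if the arm or the gripper's body presses on something with over 40 N, if the wrist force passes 120 N, or if a joint passes its speed limit or range.

## Working session

There is one attempt and no reset: what is moved stays moved. The work goes in short steps, Python scripts to look and compute and a tool call to move; the robot and the scene stay as the last step left them, time stands still between calls to the robot, and variables do not carry over. Pictures are saved under pics/ and viewed, at most 12 in all, crops included, and the job is handed in when it is done.

Besides the shell and the picture viewer there is one more tool, called after "Emit:" in YAML: its name, and indented under it one key for each argument. carry_out: Moves the arm, as the interface text tells. Its arguments: {"type":"object","properties":{"targets":{"type":"array","items":{"type":"number"}},"newtons":{"type":"number"}},"required":["targets"]}

```bash
mkdir -p pics
cat > h.py <<'E'
import numpy as np, cv2
from station import bot, imaging
def grab(name,fn=None):
    c=imaging.read_camera(name); 
    if fn: cv2.imwrite('pics/'+fn,cv2.cvtColor(c['frame'],cv2.COLOR_RGB2BGR))
    return c
def K(c):
    f=240/np.tan(np.radians(c['fov_y'])/2)
    return np.array([[f,0,c['cx']],[0,f,c['cy']],[0,0,1.]]),np.array([c['k1'],0,0,0.])
def ray(c,uv):
    k,d=K(c); p=cv2.undistortPoints(np.array(uv,float).reshape(-1,1,2),k,d).reshape(-1,2)
    r=np.c_[p[:,0],-p[:,1],-np.ones(len(p))]
    return c['pose'][:3,3],r@c['pose'][:3,:3].T
def atz(c,uv,z):
    o,r=ray(c,uv); return o+r*((z-o[2])/r[:,2])[:,None]
def proj(c,P):
    P=np.array(P,float).reshape(-1,3); q=(P-c['pose'][:3,3])@c['pose'][:3,:3]
    k,d=K(c); return cv2.projectPoints(q*[1,-1,-1],np.zeros(3),np.zeros(3),k,d)[0].reshape(-1,2)
E
python3 - <<'E'
from h import *
np.set_printoptions(precision=3,suppress=True)
for n in('scene','top'):
    c=grab(n,n+'0.png');print(n,c['fov_y'],c['cx'],c['cy'],c['k1'],c['pose'])
o=bot.get_obs();print(o, bot.grip_point_offset)
E
```

```text
scene 49.79608265331073 321.60703600130967 244.92967443143482 -0.010698977555962406 [[-0.595 -0.559  0.577  1.222]
 [ 0.804 -0.406  0.435  0.472]
 [-0.009  0.723  0.691  0.767]
 [ 0.     0.     0.     1.   ]]
top 50.76696954353927 322.01363317462346 225.8979655754401 -0.04044231166983367 [[-0.009  0.99  -0.138  0.469]
 [-1.    -0.013 -0.026  0.001]
 [-0.027  0.137  0.99   1.039]
 [ 0.     0.     0.     1.   ]]
{'t': 0.1, 'q': array([-1.351,  0.478,  0.022,  1.556, -0.012,  1.109, -0.083]), 'joint_vel': array([-0.001, -0.001, -0.002, -0.003, -0.001, -0.002, -0.001]), 'joint_torque': array([  0.004, -59.776,   1.613, -28.195,   0.013,   0.005,   0.   ]), 'eef_pos': array([0.217, 0.639, 0.23 ]), 'tool_rot': array([-0.   ,  0.163,  0.987, -0.001]), 'contact_force': array([-0.065,  0.578, -0.502]), 'torque': array([-0.045, -0.012,  0.025]), 'grasp_force': 0.0, 'gripper_width': 1.0009756091484425} 0.0187
```

View pics/scene0.png

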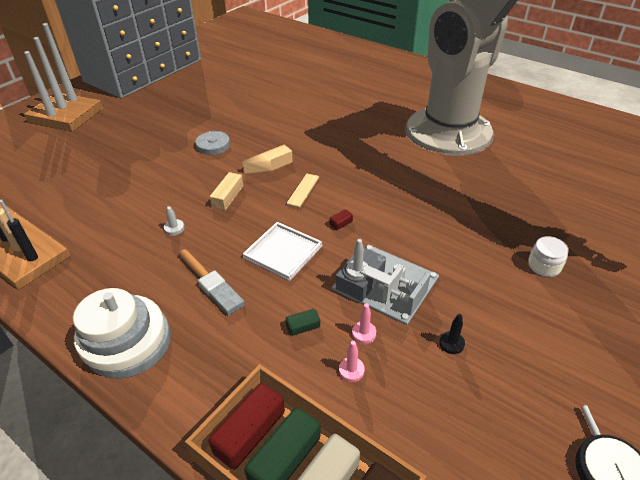

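View pics/top0.png

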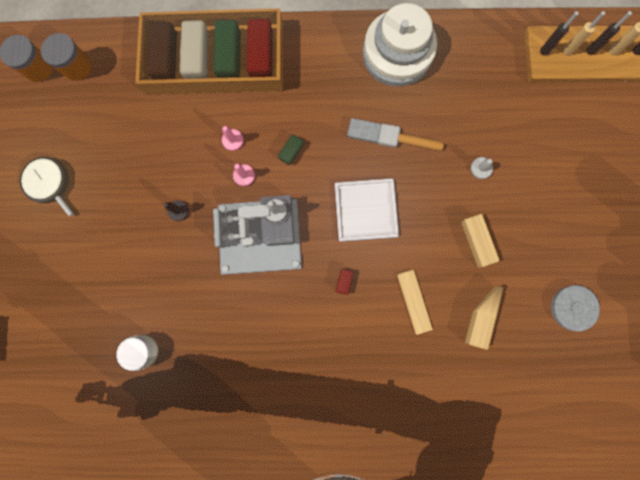

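The top view shows the rack around (258,235) with the spindle at (277,210). The tray is at (366,210), the wedge at (487,318) with its thin end up, and the short spindle at (482,168). I'll zoom in for corner measurements.

Run:
```python
import cv2,numpy as np
a=cv2.imread('pics/top0.png')
s=lambda x,y,w,h,k:cv2.resize(a[y:y+h,x:x+w],None,fx=k,fy=k,interpolation=cv2.INTER_CUBIC)
r=s(206,190,100,90,4) # 400x360
w=s(455,275,60,80,5)  # 300x400
o=np.zeros((600,800,3),np.uint8);o[:360,:400]=r;o[:400,420:720]=w
o[370:594,:400]=s(328,172,80,75,3)[:224,:400] if 0 else cv2.resize(s(328,172,80,75,3),(400,224)) if 0 else np.pad(s(328,172,80,75,3)[:224],((0,0),(0,160),(0,0)))[:, :400]
cv2.imwrite('pics/crop1.png',o)
```

```text
(no output)
```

View pics/crop1.png

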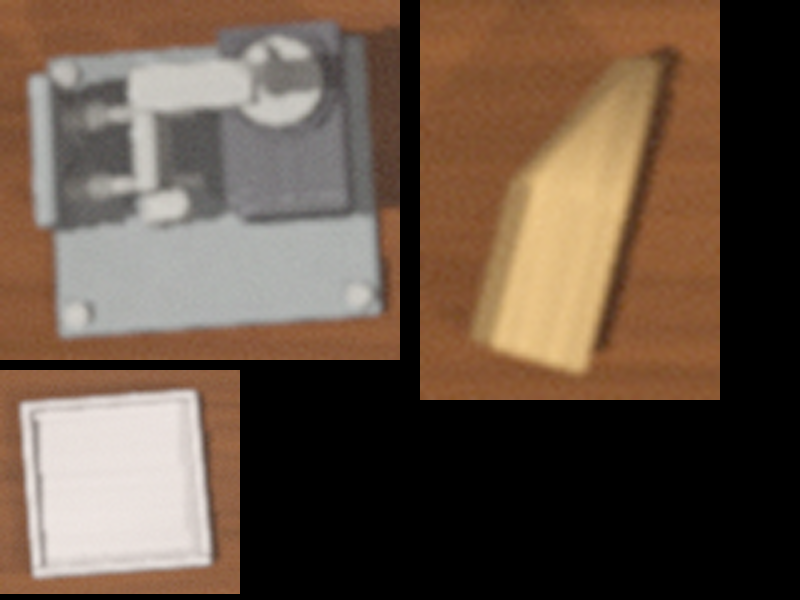

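```bash
cat > fit.py <<'E'
from h import *
from scipy.optimize import least_squares
import pickle
np.set_printoptions(precision=4,suppress=True)
def T(p,L): 
    L=np.array(L,float);c,s=np.cos(p[2]),np.sin(p[2])
    return np.c_[p[0]+c*L[:,0]-s*L[:,1],p[1]+s*L[:,0]+c*L[:,1],L[:,2]]
def fit(obs,x0):
    f=lambda p:np.concatenate([(proj(c,T(p,L))-uv).ravel() for c,L,uv in obs])
    r=least_squares(f,x0,loss='soft_l1'); return r.x,f(r.x)
full=lambda P,k,o:(np.array(P,float)+.5)/k-.5+np.array(o)
RACK=np.array([[-95,125,8],[-95,-40,8],[50,-40,8]])/1e3
WED=np.array([[-62.5,-18,34],[-62.5,18,34],[62.5,-18,34],[62.5,-12,34],[2.5,18,34],[-62.5,18,0],[2.5,18,0]])/1e3
TRAY=np.array([[60,60,14],[60,-60,14],[-60,-60,14],[-60,60,14]])/1e3
if __name__=='__main__':
    c=grab('top');s=grab('scene')
    R,e=fit([(c,RACK,full([(62,338),(382,314),(365,36)],4,(206,190)))],[.5,.1,0]);print('rack',R,e)
    W,e=fit([(c,WED[[0,1,5]],full([(588-420,374),(492-420,347),(472-420,338)],5,(455,275))),(c,WED[[2]],full([(662-420,52)],5,(455,275)))],[.3,-.3,-.2]);print('wedge',W,e)
    Y,e=fit([(c,TRAY,full([(21,403-370),(197,391-370),(212,562-370),(35,577-370)],3,(328,172)))],[.5,-.1,0]);print('tray',Y,e)
    pickle.dump((R,W,Y),open('poses.pkl','wb'))
    rk=lambda L:T(R,np.array(L)/1e3)
    polys=[rk([[-95,125,8],[-95,-40,8],[50,-40,8],[50,125,8]]),rk([[-45,-30,48],[-45,30,48],[50,30,48],[50,-30,48]]),T(W,WED[[0,2,3,4,1]]),T(W,WED[[0,2,3,4,1]]*[1,1,0]),T(Y,TRAY)]
    a=np.radians(np.arange(0,360,15));polys+=[rk(np.c_[20+22*np.cos(a),22*np.sin(a),58+0*a]),rk(np.c_[20+4*np.cos(a),4*np.sin(a),130+0*a]),rk(np.c_[-35+8*np.cos(a),58+0*a+8*np.sin(a),44+0*a])]
    def draw(cam,x,y,w,h,k):
        im=cv2.resize(cv2.cvtColor(cam['frame'],cv2.COLOR_RGB2BGR)[y:y+h,x:x+w],None,fx=k,fy=k,interpolation=cv2.INTER_CUBIC)
        for P in polys: cv2.polylines(im,[np.int32(np.round((proj(cam,P)-[x,y]+.5)*k-.5))],True,(0,0,255),1)
        return im
    o=np.zeros((600,800,3),np.uint8)
    for (cam,x,y,w,h,k),(X,Yy) in [((c,206,190,100,90,4),(0,0)),((c,455,275,60,80,4),(400,0)),((s,325,230,120,95,4),(0,362)),((s,235,140,70,40,5),(450,380)),((s,240,220,90,62,2),(605,190))]:
        i=draw(cam,x,y,w,h,k)[:600-Yy,:800-X];o[Yy:Yy+i.shape[0],X:X+i.shape[1]]=i
    cv2.imwrite('pics/ov1.png',o)
E
python3 fit.py
```

```text
rack [0.6183 0.1168 0.0617] [-0.1026 -0.0717  0.1979  0.163  -0.0958 -0.0958]
wedge [ 0.4295 -0.2919 -0.2852] [-0.473  -0.5655  0.6731 -0.2613  0.2441 -0.0353 -0.3922  1.3639]
tray [ 0.6452 -0.0635  0.0626] [ 0.3496  0.1992 -0.4377 -0.1842 -0.0464  0.3009  0.1184 -0.3084]
```

View pics/ov1.png

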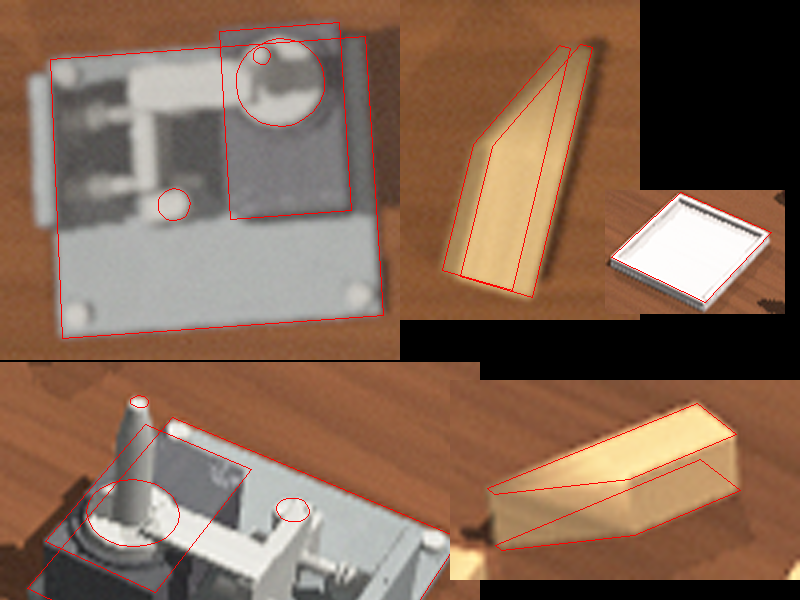

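The model overlays line up with both camera views, to within about 1–2 mm. I'll approach the wedge by going around the base.

Emit:
carry_out:
  targets: [0,26,-38,0,2.5,0,26,-38,0,0,0,26,-38,0,0,0,26,-38,0,0,0,26,-38,0,0,0,26,-38,0,0,0,26,-38,0,0,0,26,-38,0,0,0,26,-38,0,0,0,4,-42,0,0,0,4,-42,0,0,0,4,-42,0,0,0,4,-42,0,0,0,4,-42,0,0,0,4,-42,0,0,0,4,-42,0,0,0,-13,-40,0,0,0,-13,-40,0,0,0,-13,-40,0,0,0,-13,-40,0,0]

```text
t: 2.2
eef_pos: [0.4265, -0.1584, 0.2314]
tool_rot: [0.0, 0.142, 0.99, 0.0]
contact_force: [0.3, -0.8, 0.6]
gripper_width: 1.002
grasp_force: 0.0
```

Emit:
carry_out:
  targets: [0,-13,-40,0,0,0,-13,-40,0,0,0,-13,-40,0,0,0,0,0,-40,0,0,0,0,-40,0,0,0,0,-30,0,0,0,0,-10,0,0,0,0,0,0,0,0,0,0,0]

```text
t: 3.1
eef_pos: [0.3891, -0.2774, 0.1124]
tool_rot: [0.001, 0.142, 0.99, -0.0]
contact_force: [0.1, -0.3, 1.1]
gripper_width: 0.993
grasp_force: 0.0
```

Emit:
carry_out:
  targets: [0,0,-3,-40,0,0,0,0,-35,0,0,0,0,-20,0,0,0,0,-9,0,0,0,0,-4,0,0,0,0,0,0,120,0,0,0,0,255,0,0,0,0,255,0,0,0,0,255,0,0,0,0,255,0,0,0,0,255,0,0,0,0,255,0,0,0,0,255,0,0,0,0]
  newtons: 60

```text
t: 4.5
eef_pos: [0.3888, -0.2801, 0.0041]
tool_rot: [0.001, 0.142, 0.99, 0.0]
contact_force: [-1.6, 1.0, 7.9]
gripper_width: 0.411
grasp_force: 59.5
```

Run:
```python
from h import *
s=grab('scene');c=grab('top')
f=lambda cam,x,y,w,h,k:cv2.resize(cv2.cvtColor(cam['frame'],cv2.COLOR_RGB2BGR)[y:y+h,x:x+w],None,fx=k,fy=k,interpolation=cv2.INTER_CUBIC)
cv2.imwrite('pics/g1.png',np.hstack([f(s,220,100,100,100,4),f(c,450,270,100,100,4)]))
```

```text
(no output)
```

View pics/g1.png

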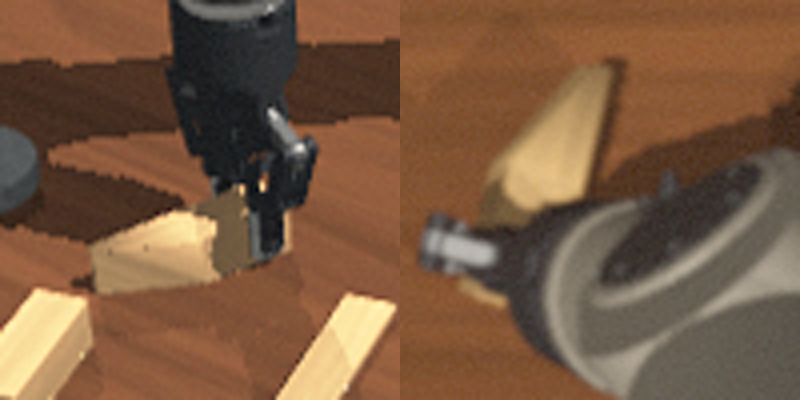

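The wedge is gripped: opening is about 35 mm and the thin end is clear. Next I lift, carry and turn it.

Emit:
carry_out:
  targets: [255,0,0,20,0,255,0,0,40,0,255,0,0,40,0,255,0,10,36,0,255,10,40,0,2,255,10,40,0,2,255,10,40,0,2,255,10,40,0,2,255,10,40,0,2,255,10,40,0,2,255,10,40,0,2,255,10,40,0,2,255,10,40,0,2,255,6,40,0,1.8,255,0,20,0,0,255,0,10,0,0,255,0,0,0,0,255,0,0,0,0]

```text
t: 6.4
eef_pos: [0.4841, 0.1585, 0.1392]
tool_rot: [-0.0, -0.03, 1.0, -0.0]
contact_force: [0.6, -0.5, -1.0]
gripper_width: 0.414
grasp_force: 59.9
```

```bash
cat > look.py <<'E'
import sys
from fit import *
# overlay wedge from TCP pose; args: name
R,W,Y=pickle.load(open('poses.pkl','rb'))
def show(fn,boxes,extra=[]):
    o=bot.get_obs();p=o['eef_pos'];q=o['tool_rot'];th=2*np.arctan2(q[2],q[1])-np.pi
    s=grab('scene');c=grab('top')
    wp=[p[0]+.0424*np.cos(th),p[1]+.0424*np.sin(th),th]
    c_,s_=np.cos(R[2]),np.sin(R[2]);d=np.array(wp[:2])-R[:2]
    print('tcp',p,'wedge in rack mm,deg',1e3*(c_*d[0]+s_*d[1]),1e3*(-s_*d[0]+c_*d[1]),np.degrees(th-R[2])%180,'F',o['contact_force'],o['t'])
    z=p[2]-.0041;L=WED[[0,2,3,4,1]]
    polys=[T(wp,L+[0,0,z]),T(wp,L*[1,1,0]+[0,0,z])]+extra
    ims=[]
    for n,x,y,w,h,k in boxes:
        cam=dict(s=s,c=c)[n]
        im=cv2.resize(cv2.cvtColor(cam['frame'],cv2.COLOR_RGB2BGR)[y:y+h,x:x+w],None,fx=k,fy=k,interpolation=cv2.INTER_CUBIC)
        if '-n' not in sys.argv:
            for P in polys: cv2.polylines(im,[np.int32(np.round((proj(cam,P)-[x,y]+.5)*k-.5))],True,(0,0,255),1)
        ims.append(im)
    cv2.imwrite('pics/'+fn,np.hstack(ims))
if __name__=='__main__': show(sys.argv[1],[('s',340,180,100,140,4),('c',190,180,100,140,4)])
E
python3 look.py a1.png
```

```text
tcp [0.4841 0.1585 0.1392] wedge in rack mm,deg -88.99553231688988 49.793942612208404 179.89283797225238 F [ 0.5672 -0.469  -1.0211] 6.4
```

View pics/a1.png

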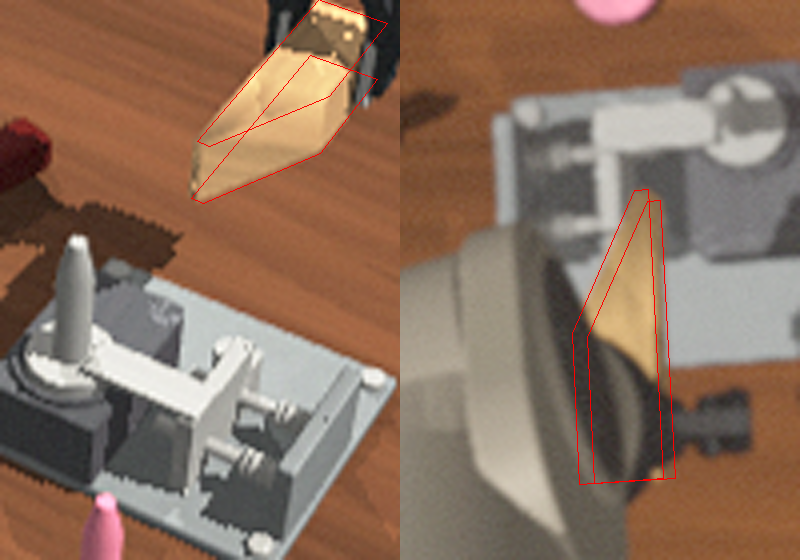

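The wedge tip is within about 1–2 mm of the model, slightly towards −y, so I'll bias by +2 mm and lower it onto the plate.

Emit:
carry_out:
  targets: [255,1,2,-30,0,255,0,0,-40,0,255,0,0,-25,0,255,0,0,-15,0,255,0,0,-8,0,255,0,0,-5,0,255,0,0,-3,0,255,0,0,0,0,255,0,0,0,0]

```text
t: 7.4
eef_pos: [0.4858, 0.1622, 0.0139]
tool_rot: [0.001, -0.031, 1.0, 0.0]
contact_force: [0.8, -0.2, -0.4]
gripper_width: 0.411
grasp_force: 59.8
```

```bash
python3 look.py a2.png
```

```text
tcp [0.4858 0.1622 0.0139] wedge in rack mm,deg -87.03337558955201 53.48388304500484 179.9740763847356 F [ 0.8211 -0.1604 -0.4428] 7.4
```

View pics/a2.png

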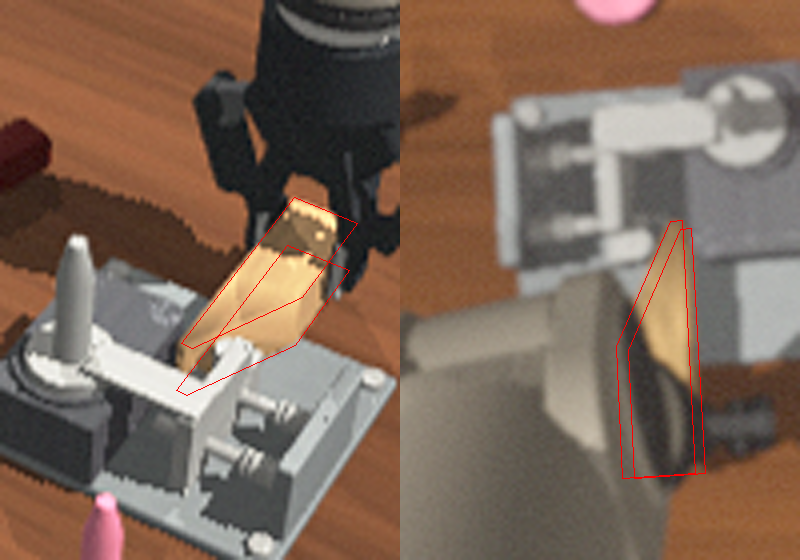

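Emit:
carry_out:
  targets: [255,4,-1,-0.5,0,255,4,-1,-0.5,0,255,4,-1,0,0,255,4,0,0,0,255,4,0,0,0,255,4,0.2,0,0,255,4,0.2,0,0,255,0,0,0,0]

```text
t: 8.3
eef_pos: [0.507, 0.1583, 0.012]
tool_rot: [-0.007, -0.031, 1.0, -0.001]
contact_force: [-18.1, -2.4, 22.0]
gripper_width: 0.412
grasp_force: 61.8
```

```bash
python3 look.py a3.png
```

```text
tcp [0.507  0.1583 0.012 ] wedge in rack mm,deg -66.16319264272036 48.35518256690444 0.0008132649585625891 F [-18.082   -2.4348  22.0027] 8.3
```

The push is blocked: 18 N back and 22 N up, with a slight tilt, which suggests the nose is pressing on the plate. I'll back off and raise it slightly.

Emit:
carry_out:
  targets: [255,-5,0,0,0,255,-5,0,1,0,255,0,0,0,0,255,0,0,0,0]

```text
t: 8.8
eef_pos: [0.5027, 0.1585, 0.0132]
tool_rot: [-0.001, -0.03, 1.0, -0.001]
contact_force: [-4.0, -4.8, 1.7]
gripper_width: 0.411
grasp_force: 60.4
```

```bash
python3 look.py a4.png; python3 -c "
from h import *
print(bot.get_obs()['tool_rot'],bot.get_obs()['torque'])"
```

```text
tcp [0.5027 0.1585 0.0132] wedge in rack mm,deg -70.38086329143994 48.66899490348452 179.91220149607844 F [-4.0128 -4.7907  1.6569] 8.8
[-9.05597762e-04 -3.00406405e-02  9.99548133e-01 -5.18925782e-04] [-0.89878925  0.56161666 -0.237313  ]
```

View pics/a4.png

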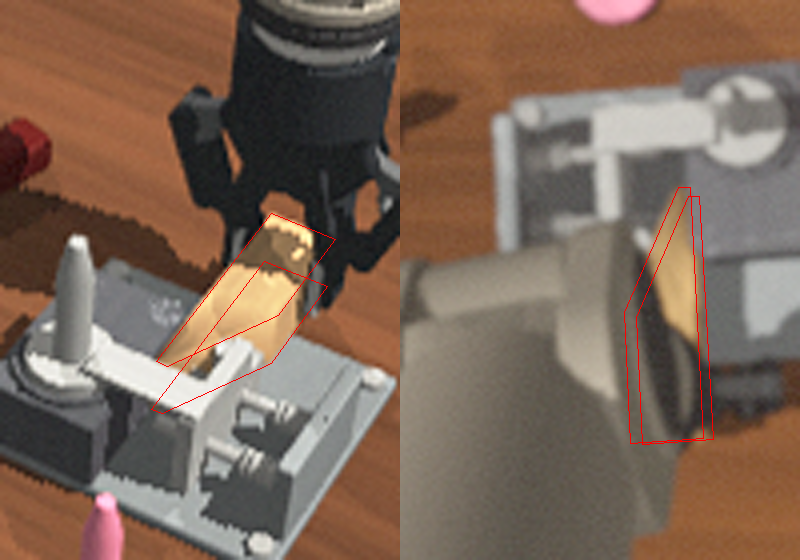

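Emit:
carry_out:
  targets: [255,3,0.2,1.5,0,255,3,0.2,0,0,255,3,0.2,0,0,255,3,0.2,0,0,255,3,0.2,0,0,255,0,0,0,0]

```text
t: 9.5
eef_pos: [0.5145, 0.159, 0.0132]
tool_rot: [-0.004, -0.031, 1.0, -0.001]
contact_force: [-6.6, -4.8, -2.7]
gripper_width: 0.41
grasp_force: 59.9
```

```bash
python3 look.py a5.png; python3 -c "
from h import *
print(bot.get_obs()['tool_rot'],bot.get_obs()['torque'])"
```

```text
tcp [0.5145 0.159  0.0132] wedge in rack mm,deg -58.60166511285969 48.50569139032466 179.97127936769917 F [-6.5525 -4.7575 -2.6725] 9.5
[-0.00405583 -0.03058326  0.99952322 -0.00124359] [-0.7813321   1.62684349 -0.09528135]
```

Emit:
carry_out:
  targets: [255,3,0.2,0,0,255,3,0.2,0,0,255,3,0.2,0,0,255,3,0.2,0,0,255,3,0.2,0,0,255,3,0.2,0,0,255,0,0,0,0]

```text
t: 10.3
eef_pos: [0.5309, 0.1598, 0.0126]
tool_rot: [-0.006, -0.031, 1.0, -0.002]
contact_force: [-10.3, -5.4, -2.3]
gripper_width: 0.412
grasp_force: 59.9
```

```bash
python3 look.py a6.png
```

```text
tcp [0.5309 0.1598 0.0126] wedge in rack mm,deg -42.206647742171114 48.31443210370884 0.017722352270045854 F [-10.3387  -5.4399  -2.3411] 10.3
```

Emit:
carry_out:
  targets: [255,3,0.2,0.3,0,255,3,0.2,0,0,255,3,0.2,0,0,255,3,0.2,0,0,255,3,0.2,0,0,255,2,0.1,0,0,255,0,0,0,0,255,0,0,0,0]

```text
t: 11.2
eef_pos: [0.5511, 0.1611, 0.0139]
tool_rot: [-0.003, -0.031, 1.0, -0.001]
contact_force: [-3.7, -5.1, -2.7]
gripper_width: 0.411
grasp_force: 59.9
```

```bash
python3 look.py a7.png
```

```text
tcp [0.5511 0.1611 0.0139] wedge in rack mm,deg -21.895869446851147 48.37678465423094 179.99457361383224 F [-3.7209 -5.146  -2.7133] 11.2
```

View pics/a7.png

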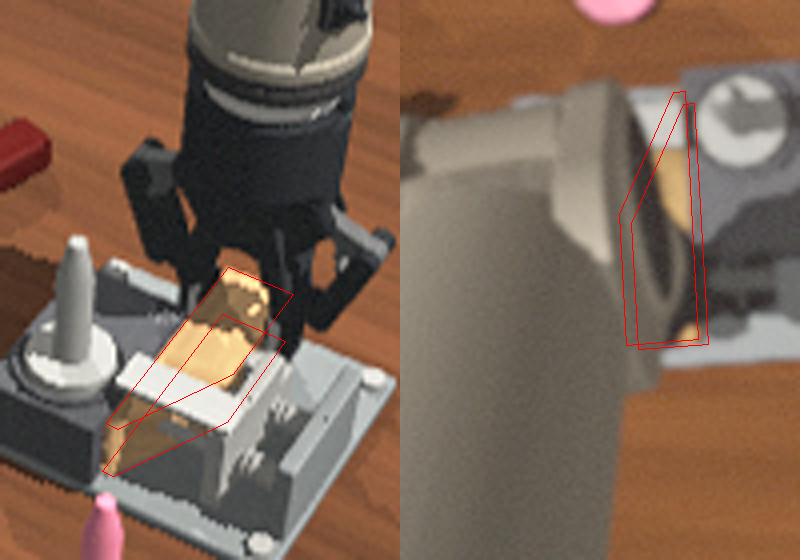

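The keeper is back and the tongue is clear of the flange. I'll back off about 2 mm towards nominal home, lower onto the plate, release and rise.

Emit:
carry_out:
  targets: [255,-2,0,-1,0,255,0,0,-1,0,255,0,0,0,0,80,0,0,0,0,40,0,0,0,0,0,0,0,0,0,0,0,0,0,0,0,0,0,0,0,0,0,0,0,0,0,0,0,5,0,0,0,0,15,0,0,0,0,35,0,0,-5,0,50,0,0,-15,0,50,0,0,-15,0,20,0,0,0,0,0,0]

```text
t: 12.9
eef_pos: [0.5176, 0.1635, 0.1903]
tool_rot: [0.003, -0.031, 1.0, 0.002]
contact_force: [0.1, 0.6, 0.0]
gripper_width: 0.999
grasp_force: 0.0
```

```bash
cat > final.py <<'E'
import sys
from fit import *
R,W,Y=pickle.load(open('poses.pkl','rb'))
rk=lambda L:T(R,np.array(L)/1e3)
c=grab('top');s=grab('scene')
home=T(R,np.array([[-87.5,30,42],[37.5,30,42],[37.5,36,42],[-22.5,66,42],[-87.5,66,42]])/1e3)
polys=[home]
a=np.radians(np.arange(0,360,15));sp=[rk(np.c_[20+22*np.cos(a),22*np.sin(a),58+0*a]),rk(np.c_[20+4*np.cos(a),4*np.sin(a),130+0*a])]
ims=[]
for cam,x,y,w,h,k in [(s,335,200,100,140,4),(c,200,180,100,140,4)]:
    im=cv2.resize(cv2.cvtColor(cam['frame'],cv2.COLOR_RGB2BGR)[y:y+h,x:x+w],None,fx=k,fy=k,interpolation=cv2.INTER_CUBIC)
    for P in polys+sp: cv2.polylines(im,[np.int32(np.round((proj(cam,P)-[x,y]+.5)*k-.5))],True,(0,0,255),1)
    ims.append(im)
cv2.imwrite('pics/'+sys.argv[1],np.hstack(ims))
print('spindle',rk([[20,0,48]]),'tray',Y,bot.get_obs()['eef_pos'],bot.get_obs()['q'])
E
python3 final.py b1.png
```

```text
spindle [[0.6383 0.118  0.048 ]] tray [ 0.6452 -0.0635  0.0626] [0.5171 0.163  0.1868] [-0.699   0.3166  0.3414  1.9401 -0.1338  0.9044  1.342 ]
```

View pics/b1.png

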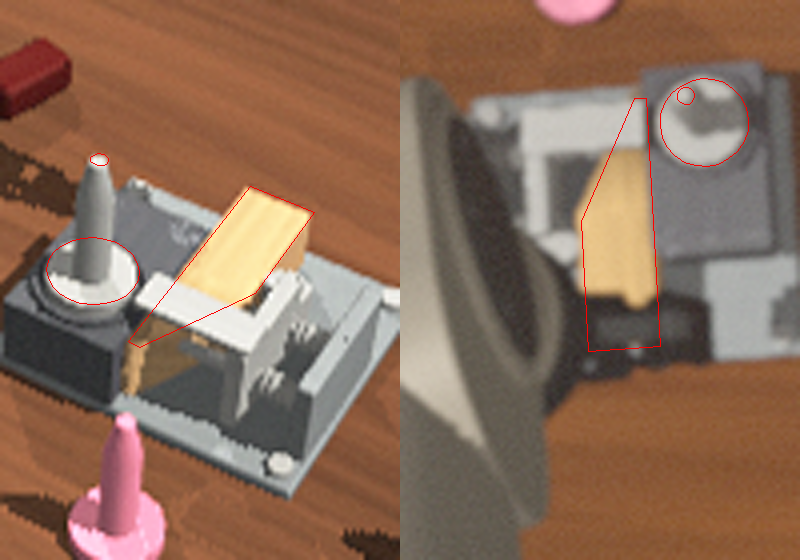

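The wedge sits on the model's home outline and holds the keeper back on its own. Next I turn 90° and go above the spindle.

Emit:
carry_out:
  targets: [0,11,-4,0,-8.5,0,11,-4,0,-8.5,0,11,-4,0,-8.5,0,11,-4,0,-8.5,0,11,-4,0,-8.5,0,11,-4,0,-8.5,0,11,-4,0,-8.5,0,11,-4,0,-8.5,0,11,-4,0,-8.5,0,11,-4,0,-8.5,0,11,-5,0,-5,0,0,0,0,0,0,0,0,0,0]

```text
t: 14.3
eef_pos: [0.6374, 0.1175, 0.1845]
tool_rot: [-0.0, 0.684, 0.729, -0.001]
contact_force: [-0.4, -0.8, 0.2]
gripper_width: 1.003
grasp_force: 0.0
```

Emit:
carry_out:
  targets: [0,1,0,-40,0,0,0,0,-40,0,0,0,0,-22,0,0,0,0,-11,0,0,0,0,-4,0,0,0,0,0,0,120,0,0,0,0,180,0,0,0,0,255,0,0,0,0,255,0,0,0,0,255,0,0,0,0,255,0,0,0,0,255,0,0,0,0]
  newtons: 50

```text
t: 15.6
eef_pos: [0.6392, 0.1179, 0.0692]
tool_rot: [0.0, 0.685, 0.728, 0.0]
contact_force: [-0.8, -0.2, 4.6]
gripper_width: 0.194
grasp_force: 48.9
```

Emit:
carry_out:
  targets: [255,0,0,5,0,255,0,0,10,0,255,0,0,25,0,255,0,0,35,0,255,0,0,25,0,255,0,0,0,0,255,1,-20,0,0,255,1,-35,0,0,255,1,-40,0,0,255,1,-40,0,0,255,1,-30,0,0,255,1,-16,-10,0,255,0,0,-40,0,255,0,0,-40,0,255,0,0,-25,0,255,0,0,-10,0,255,0,0,-5,0,255,0,0,0,0]

```text
t: 17.4
eef_pos: [0.6452, -0.0634, 0.039]
tool_rot: [0.0, 0.685, 0.728, -0.0]
contact_force: [-0.2, 0.7, -2.1]
gripper_width: 0.196
grasp_force: 49.0
```

Run:
```python
from h import *
s=grab('scene');c=grab('top')
f=lambda cam,x,y,w,h,k:cv2.resize(cv2.cvtColor(cam['frame'],cv2.COLOR_RGB2BGR)[y:y+h,x:x+w],None,fx=k,fy=k,interpolation=cv2.INTER_CUBIC)
cv2.imwrite('pics/d1.png',f(s,230,170,200,150,4))
o=bot.get_obs();print(o['eef_pos'],o['contact_force'],o['gripper_width'])
```

```text
[ 0.6459686  -0.0634539   0.04012706] [ 0.09936351 -0.23010461 -1.58440441] 0.19381956532430128
```

View pics/d1.png

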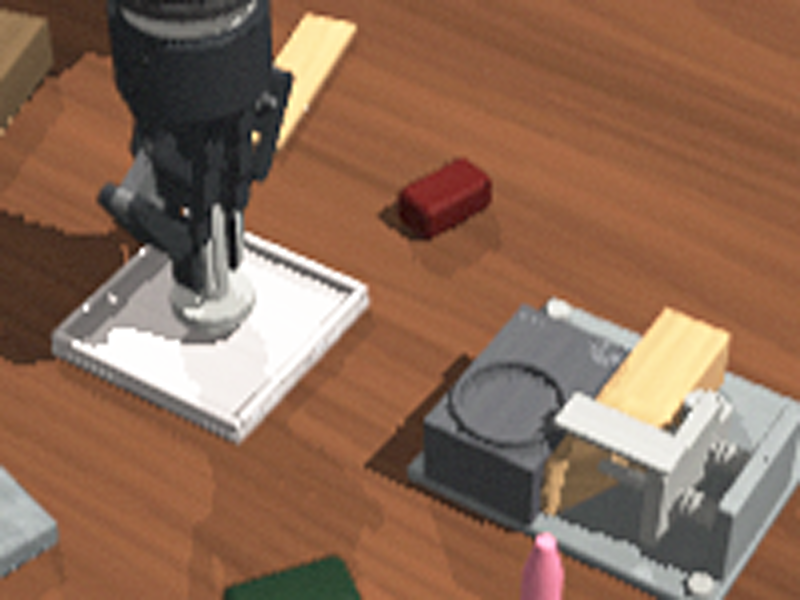

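The spindle hangs upright over the tray centre and the wedge is still in place. Now I lower it gently.

Emit:
carry_out:
  targets: [255,0,0,-5,0,255,0,0,-4,0,255,0,0,-2,0,255,0,0,-1,0,255,0,0,0,0,255,0,0,0,0]

```text
t: 18.1
eef_pos: [0.6451, -0.0633, 0.0268]
tool_rot: [0.0, 0.685, 0.728, 0.0]
contact_force: [0.9, -1.3, -2.2]
gripper_width: 0.198
grasp_force: 49.0
```

Emit:
carry_out:
  targets: [255,0,0,-0.5,0,255,0,0,-0.5,0,255,0,0,0,0,255,0,0,0,0]

```text
t: 18.5
eef_pos: [0.6451, -0.0633, 0.0262]
tool_rot: [0.0, 0.685, 0.728, 0.0]
contact_force: [-0.8, 0.5, 3.7]
gripper_width: 0.197
grasp_force: 49.6
```

Contact, with +3.7 N upward. I'll release and retreat straight up.

Emit:
carry_out:
  targets: [180,0,0,0,0,140,0,0,0,0,80,0,0,0,0,0,0,0,0,0,0,0,0,0,0,0,0,0,0,0,0,0,0,0,0,0,0,0,10,0,0,0,0,25,0,0,0,0,45,0,0,0,0,50,0,0,0,0,40,0,0,-30,-20,0,0,0,-40,-30,0,0,0,-40,-30,0,0,0,0,0,0,0,0,0,0,0,0]

```text
t: 20.2
eef_pos: [0.5343, -0.1442, 0.1967]
tool_rot: [0.0, 0.686, 0.727, 0.001]
contact_force: [0.4, 1.1, 0.9]
gripper_width: 1.002
grasp_force: 0.0
```

Run:
```python
from h import *
s=grab('scene')
f=lambda cam,x,y,w,h,k:cv2.resize(cv2.cvtColor(cam['frame'],cv2.COLOR_RGB2BGR)[y:y+h,x:x+w],None,fx=k,fy=k,interpolation=cv2.INTER_CUBIC)
cv2.imwrite('pics/e1.png',f(s,230,170,200,150,4))
```

```text
(no output)
```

View pics/e1.png

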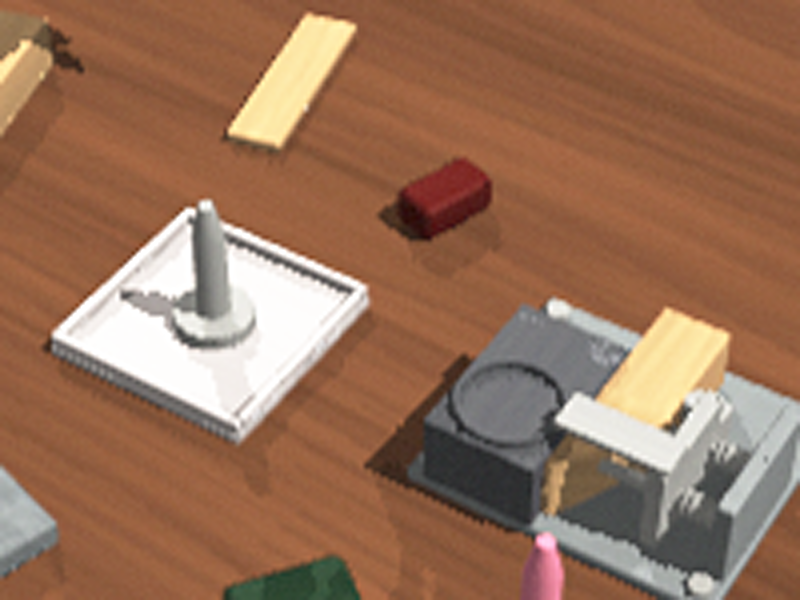

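The spindle stands upright in the tray at crop (212,320), the wedge is still home, and the gripper is clear.

```bash
python3 -c "
from station import bot
print(bot.hand_in())"
```

```text
the job is handed in; nothing more can be done
None
```

The job is handed in at about 20 s of the 53 s limit: the last picture shows the wedge home and holding the keeper back on its own, the spindle upright in the tray, and the gripper clear; the hand-in call gave no verdict.

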